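# Clear the microscopy bench: sort used items and close the instrument pot

### The arm

A 7-joint arm with a two-finger parallel gripper is mounted at the origin on the work surface. World frame = base frame: x ahead of the robot, y to its left, z up, the work surface at z = 0. Lengths are in m, angles in rad, forces in N, time in s.
With the tool pointing down it reaches from about 0.4 to 0.85 m from the base axis. Payload 10.4 kg.
Tool frame: the origin (TCP) lies at the very end of the fingers, on their centre line; the grasp point (between the pads) lies 19 mm behind it; z points along the fingers, y is the line along which they close (so a half turn about z gives the same grasp; the last joint's range is limited). The gripper opens to 87 mm and grips with 3 to 60 N. Pads are 19 mm wide; open, the fingers measure 117 mm over their backs; the gripper's body (75 mm by 190 mm) begins 51 mm behind the grasp point.
Start: joints at [1.141, 0.332, -0.065, 1.46, 0.022, 1.35, -0.088], TCP at [0.247, -0.574, 0.223] pointing down, gripper open.
Joint ranges: [-2.6, 2.6], [-0.5, 2.12], [-1.47, 1.34], [0.16, 2.42], [-1.27, 4.41], [0.06, 2.06], [-2.6, 2.6]. Speed limits (rad/s): [2.22, 2.22, 2.79, 2.79, 3.14, 3.14, 3.14].

### API

Orientations are given as a unit quaternion [x, y, z, w].
In Python, from bench import read_state, cams, workorder gives the robot as it stands.
- The arm moves only by the shell command python3 -m crank 'ROWS' [FORCE]. ROWS is text: rows parted by semicolons, each of 5 numbers parted by spaces: the shift along the tool's x, y, z scaled (see below), then the turn about the tool's z scaled (see below), then the opening, from -1 (shut) to 1 (fully open). In form: dx dy dz yaw jaw; .... A call has 1 to 10 rows; each row shifts and turns the commanded pose from where the row before left it, along the tool's axes as they then stand; what a row does not reach is not made up. The controller multiplies each number of a shift by 200 mm and each number of a turn by 90 degrees. A row lasts 1/10 s, in which the tool goes at most 50 mm and 8.59 degrees, less where a joint would pass 70% of its speed; a pose out of reach is approached as far as the arm can. A call with a number of a shift or a turn outside -1 to 1 is refused whole. A call with a gripper value outside its range is refused whole. The fingers move at their own pace and stop on an object; FORCE is the grip in N (left out, the last holds). Time passes only in rows, so rows that do not move let the fingers close. It gives the time, the measured TCP pose, the force, the opening and the grip force at its end, in the units of the state.
- read_state(): the state, without advancing time (a new reading comes with each control period).
- cams.camera(name): name is "side" or "top" or "wrist"; returns a dict with "img" (420x560x3 uint8, blue, green, red), "K" (3x3 intrinsics, pixels), "dist" ([k1, k2, p1, p2, k3] as OpenCV has them; the pictures are not rectified), "xyz" and "attitude" of the camera in the world; the wrist camera has in their place "mount" (4x4, takes a point from camera to tool coordinates, whose origin is the TCP and whose axes are the flange's). Camera axes: x right, y down, z forward; pixel columns grow to the right and rows downward; lengths in m; the calibration is good to about 2 mm. A picture is of the moment at which its call begins: read the wrist's pose just before it. There is no depth.
- workorder.close_job(): hands the job in; it is judged then, once.
The state is a dict: "time": time; "joint_positions": joint angles; "joint_vel": joint speeds; "joint_torque": joint torques, N m; "ee_pos": TCP position; "eef_rot": TCP orientation; "ft_force": force on the tool from outside, world axes, zero at the start; "torque": the same for the moment, N m; "width": finger opening in m; "grip_force": force on a finger pad.
Only numpy, scipy, OpenCV 4.12 (cv2) and the standard library are available. Lean on these libraries where they do the work, as an engineer would, in place of code of your own. Each camera call takes 0.05 s, during which the arm holds its last target. There are 200 camera calls.

### The job

Lift the lid off the round steel pot by its knob and lay it knob up on the black rubber mat; put every small steel instrument (forceps, spatula, scalpel) into the pot, then put the lid back on so that it sits seated and level. Also put every square brown bottle down in the slatted crate and every flat grey slide mailer down in the shallow metal tray. Not all items are there every time; leave the beaker and the stack of dishes where they stand.

Things in the scene. Friction and masses are not known exactly. Their poses are not given: they have to be found in the camera images.
- pot: Round brushed-steel pot fixed on the bench, outer diameter 160 mm, 70 mm high, wall 4 mm, inner floor 5 mm above the bench; origin at the centre of its underside. It stands at any of four places, which it shares out with crate, tray and mat.
- lid: Loose round steel lid 166 mm across. Origin at the centre of its underside, which is a tapered plug 134 to 143 mm across and 8 mm deep that drops into the pot's 152 mm mouth; the 4 mm flange above it then rests on the rim (origin 62 mm above the pot's). Black cylindrical knob 30 mm across, 26 to 54 mm above the origin, z up. 0.2 kg.
- crate: Slatted grey plastic crate fixed on the bench, outside 130 (x) x 170 (y) x 50 (z) mm, walls and floor 5 mm; origin at the centre of its underside.
- tray: Shallow open aluminium tray fixed on the bench, outside 130 (x) x 170 (y) x 28 (z) mm, walls and floor 4 mm; origin at the centre of its underside.
- mat: Square black rubber mat 160 x 160 x 2 mm fixed on the bench, origin at the centre of its underside: the place for the lid.
- forceps: Forceps of brushed steel, 116 mm long lying along its own x, 8 mm thick, about 12 mm wide at the middle; origin under its middle (grip here, across y), z up, two legs side by side, joined at -x. May be absent (None).
- spatula: Spatula of brushed steel, 116 mm long lying along its own x, 8 mm thick, about 12 mm wide at the middle; origin under its middle (grip here, across y), z up (10 mm handle), with a flat blade 18 mm wide at +x. May be absent (None).
- scalpel: Blunt scalpel of brushed steel, 116 mm long lying along its own x, 8 mm thick, about 12 mm wide at the middle; origin under its middle (grip here, across y), z up, with a narrow blade at +x. May be absent (None).
- bottle_a: Square brown glass reagent bottle: body 46 x 46 x 48 mm with a paper band, black round cap 28 mm across and 16 mm high on top (64 mm in all); origin at the centre of its underside, z up to the cap, x and y square to its faces. May be absent (None).
- bottle_b: Square brown glass reagent bottle: body 46 x 46 x 48 mm with a paper band, black round cap 28 mm across and 16 mm high on top (64 mm in all); origin at the centre of its underside, z up to the cap, x and y square to its faces. May be absent (None).
- mailer_a: Flat grey plastic slide mailer (closed box) 85 (x) x 32 (y) x 22 (z) mm with a paper label on top; origin at the centre of its underside. May be absent (None).
- mailer_b: Flat grey plastic slide mailer (closed box) 85 (x) x 32 (y) x 22 (z) mm with a paper label on top; origin at the centre of its underside. May be absent (None).
- beaker: Glass beaker 64 mm across, 75 mm high, a bystander; origin at the centre of its underside.
- dishes: Stack of three dishes 80 mm across, 42 mm high, a bystander; origin at the centre of its underside.

How it is judged:
On the way, in this order (a step that is already met when the one before it is completed fails the run):
1. the lid lies knob up on the rubber mat, its centre within 55 mm of the mat's (horizontal distance between lid and mat below 0.055 m and height (world z) of lid below 0.012 m and angle between lid's own z axis and vertical below 0.1 rad), for 0.2 s.
2. every instrument present is in the open pot (horizontal distance between each of forceps, spatula, scalpel and pot below 0.07 m and z of each of forceps, spatula, scalpel in the frame of pot below 0.058 m and horizontal distance between lid and pot above 0.1 m), for 0.2 s.
At the end, for the whole second after the job is handed in: Lid on the pot: centred within 9 mm, plug in the mouth (flange within 3.5 mm of the rim), level within 0.05 rad. Present instruments in the pot, bottles in the crate (origin under 40 mm above its underside), mailers in the tray (under 28 mm), all at rest (horizontal distance between lid and pot below 0.009 m and z of lid in the frame of pot between 0.057 and 0.0655 m and angle between lid's own z axis and vertical below 0.05 rad and horizontal distance between each of forceps, spatula, scalpel and pot below 0.07 m and z of each of forceps, spatula, scalpel in the frame of pot below 0.058 m and x of bottle_a in the frame of crate between -0.062 and 0.062 m and y of bottle_a in the frame of crate between -0.082 and 0.082 m and z of bottle_a in the frame of crate between -0.01 and 0.04 m and x of bottle_b in the frame of crate between -0.062 and 0.062 m and y of bottle_b in the frame of crate between -0.082 and 0.082 m and z of bottle_b in the frame of crate between -0.01 and 0.04 m and x of mailer_a in the frame of tray between -0.062 and 0.062 m and y of mailer_a in the frame of tray between -0.082 and 0.082 m and z of mailer_a in the frame of tray between -0.01 and 0.028 m and x of mailer_b in the frame of tray between -0.062 and 0.062 m and y of mailer_b in the frame of tray between -0.082 and 0.082 m and z of mailer_b in the frame of tray between -0.01 and 0.028 m and linear speed of each of lid, forceps, spatula, scalpel, bottle_a, bottle_b, mailer_a, mailer_b below 0.03 m/s); the robot touches nothing.
It fails at once if the beaker is pushed more than 50 mm or tipped over (distance of beaker from where it was at the start of the episode above 0.05 m or angle between beaker's own z axis and vertical above 0.6 rad).
It fails at once if the stack of dishes is pushed more than 50 mm or tipped over (distance of dishes from where it was at the start of the episode above 0.05 m or angle between dishes's own z axis and vertical above 0.6 rad).
Of forceps, spatula, scalpel only 2 to 3 are there at a start; the rules pass over those that are not, and their reading is None.
Of bottle_a, bottle_b only 1 to 2 are there at a start; the rules pass over those that are not, and their reading is None.
Of mailer_a, mailer_b only 1 to 2 are there at a start; the rules pass over those that are not, and their reading is None.
At some moment in a run one of forceps, spatula, scalpel, bottle_a, bottle_b, mailer_a, mailer_b may be knocked a few centimetres aside while the robot is not near it.
Once in a run the grip may slacken for a moment while it holds something.
It also fails if it takes over 210 s, if anything falls off the work surface, if the arm or the gripper's body presses on something with over 40 N, if the wrist force passes 120 N, or if a joint passes its speed limit or range.

## Working session

There is one attempt and no reset: what is moved stays moved. The work goes in short steps, Python scripts to look and compute and a shell command to move; the robot and the scene stay as the last step left them, time stands still between calls to the robot, and variables do not carry over. Pictures are saved under pics/ and viewed, at most 14 in all, crops included, and the job is handed in when it is done.

```bash
ls; mkdir -p pics; cat > h.py <<'E'
import numpy as np, cv2
from scipy.spatial.transform import Rotation as R
from bench import read_state, cams, workorder
def snap(name,fn):
    s=read_state(); c=cams.camera(name); cv2.imwrite(f'pics/{fn}.png',c['img'])
    if name=='wrist':
        T=np.eye(4);T[:3,:3]=R.from_quat(s['eef_rot']).as_matrix();T[:3,3]=s['ee_pos'];M=T@np.array(c['mount'])
    else:
        M=np.eye(4);a=np.array(c['attitude']);M[:3,:3]=a if a.shape==(3,3) else R.from_quat(a).as_matrix();M[:3,3]=c['xyz']
    np.savez(f'pics/{fn}.npz',K=c['K'],d=c['dist'],M=M); return c
def px(fn,pts,z):
    f=np.load(f'pics/{fn}.npz');pts=np.array(pts,float).reshape(-1,1,2)
    u=cv2.undistortPoints(pts,f['K'],f['d'])[:,0]
    r=np.c_[u,np.ones(len(u))]@f['M'][:3,:3].T;o=f['M'][:3,3]
    z=np.broadcast_to(z,len(u)); return o+r*((z-o[2])/r[:,2])[:,None]
def st():
    s=read_state();e=R.from_quat(s['eef_rot']).as_matrix()
    print('t',round(s['time'],2),'tcp',np.round(s['ee_pos'],4),'yawx',round(np.degrees(np.arctan2(e[1,0],e[0,0])),1),'zdir',np.round(e[:,2],3),'w',round(s['width'],4),'gf',s['grip_force'],'F',np.round(s['ft_force'],1));return s
E
python3 - <<'E'
from h import *
s=st();print(s)
for n in('top','side'):
    c=snap(n,n+'0');print(c['K'],c['xyz'],c['attitude'],c['dist'])
    cv2.imwrite(f'pics/{n}0b.png',cv2.resize(c['img'],(800,600),interpolation=cv2.INTER_CUBIC))
print(snap('wrist','w0')['mount'])
E
```

```text
pics
t 0.0 tcp [ 0.2471 -0.5736  0.2218] yawx 23.3 zdir [-0.001  0.001 -1.   ] w 0.0868 gf 0.0 F [ 0.  -0.  -0.3]
{'time': 0.0, 'joint_positions': array([ 1.14140375,  0.33284505, -0.06469122,  1.46093048,  0.02156071,
        1.34990706, -0.08855811]), 'joint_vel': array([ 0.00044981,  0.00010196,  0.00216468,  0.00084269, -0.00155284,
       -0.00175734,  0.00172601]), 'joint_torque': array([ 5.04411992e-05, -6.23273706e+01,  2.43777141e-02, -3.89896524e+01,
       -6.13790774e-02,  3.98849894e-02,  7.92637388e-05]), 'ee_pos': array([ 0.24714034, -0.57364128,  0.22177583]), 'eef_rot': array([ 9.79391433e-01,  2.01970131e-01, -1.55772220e-04, -6.80678724e-04]), 'ft_force': array([ 0.01267632, -0.01456956, -0.3285001 ]), 'torque': array([ 0.03965626,  0.01711138, -0.05381163]), 'grip_force': 0.0, 'width': 0.08682568584899272}
[[444.73405699   0.         277.41593801]
 [  0.         444.73405699 211.22867443]
 [  0.           0.           1.        ]] [ 0.34951127 -0.0131857   1.33130094] [ 0.71147812 -0.69693107  0.05991236 -0.06705576] [-0.11468402  0.          0.          0.          0.        ]
[[428.75290919   0.         278.77194481]
 [  0.         428.75290919 204.21603057]
 [  0.           0.           1.        ]] [ 0.33128287 -0.63272724  0.78417678] [ 0.91348551 -0.16661554  0.06037152 -0.36624959] [0.04404029 0.         0.         0.         0.        ]
[[ 7.88552370e-05 -9.61417970e-01 -2.75091768e-01  7.64472467e-02]
 [ 9.99999967e-01  8.21233314e-06  2.57949375e-04 -9.57193943e-04]
 [-2.45738020e-04 -2.75091779e-01  9.61417939e-01 -1.62655644e-01]
 [ 0.00000000e+00  0.00000000e+00  0.00000000e+00  1.00000000e+00]]
```

View pics/top0b.png

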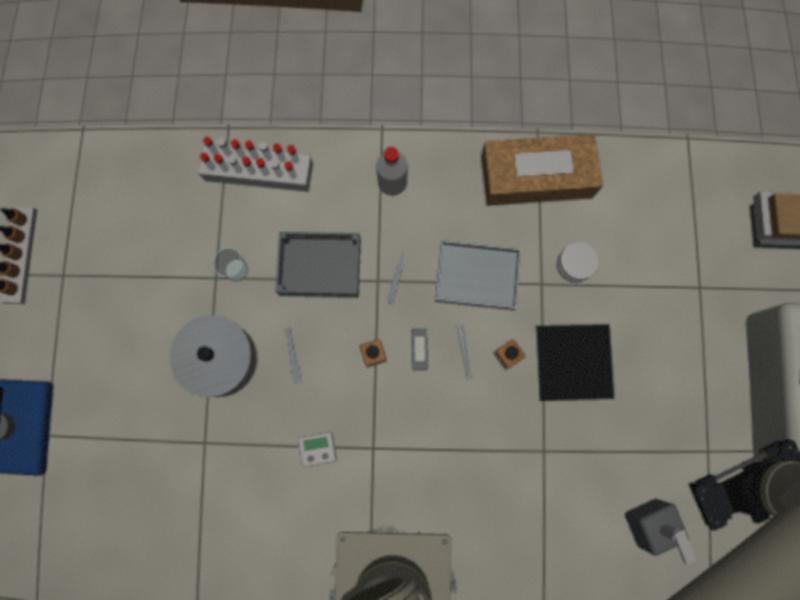

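View pics/side0b.png

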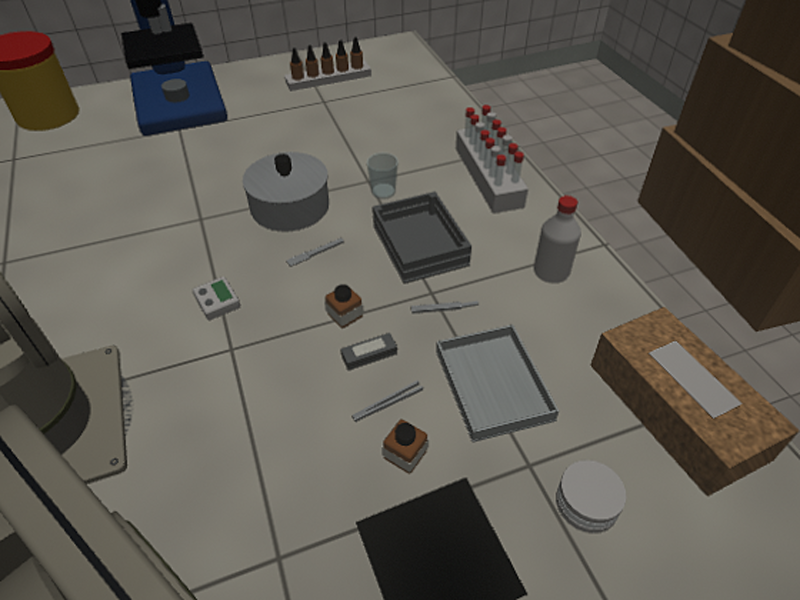

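The top view shows the pot with its lid (212,355), crate (319,265), tray (478,275) and mat (575,362). It also shows bottles at (373,352) and (510,353), a mailer at (420,349), and instruments at (293,355), (397,278) and (464,352). The beaker is at (232,265) and the dishes at (578,262). The side view agrees. I'll enlarge the top view.

```bash
python3 - <<'E'
from h import *
im=cv2.imread('pics/top0.png')[155:295,115:315];cv2.imwrite('pics/c1.png',cv2.resize(im,None,fx=4,fy=4,interpolation=cv2.INTER_CUBIC))
im=cv2.imread('pics/top0.png')[155:295,245:445];cv2.imwrite('pics/c2.png',cv2.resize(im,None,fx=4,fy=4,interpolation=cv2.INTER_CUBIC))
E
```

```text
(no output)
```

View pics/c1.png

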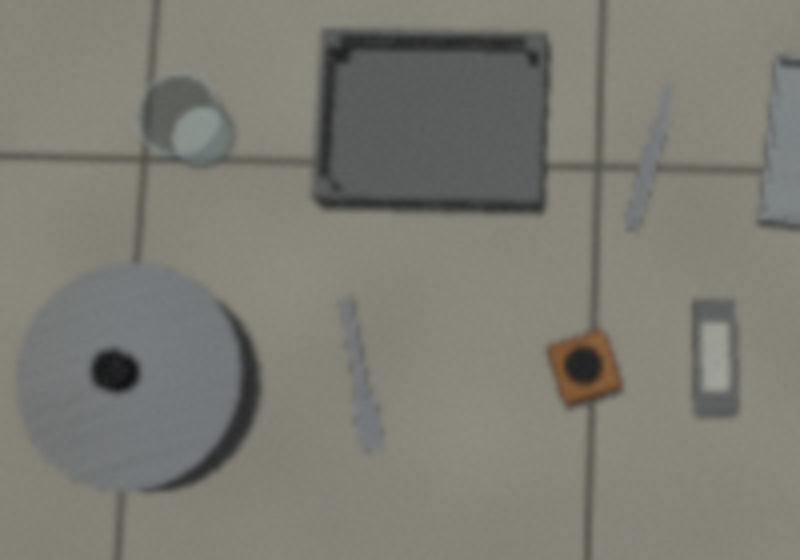

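View pics/c2.png

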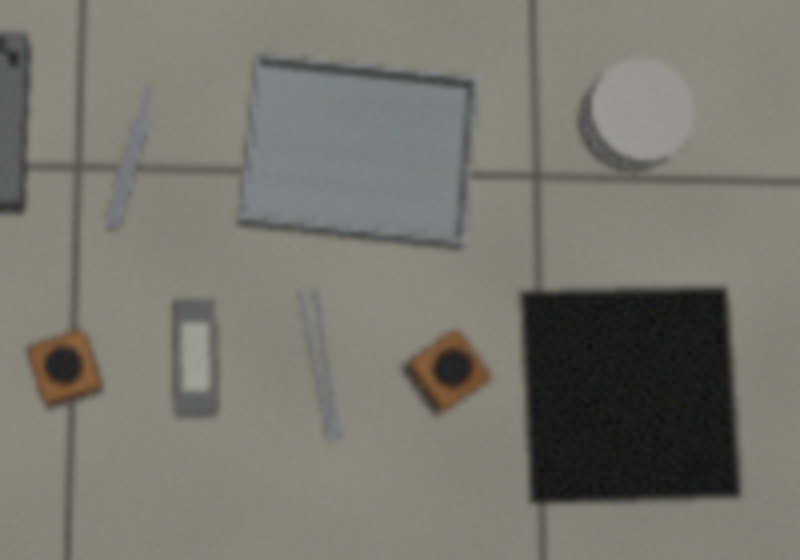

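The crops give me the pixel positions: knob (114,369), crate, tray and mat corners, and the item ends. Next I convert these to world positions.

```bash
python3 - <<'E'
from h import *
def P(c,pts,z):
    o={1:115,2:245}[c]; p=[((x+.5)/4-.5+o,(y+.5)/4-.5+155) for x,y in pts]; return px('top0',p,z)[:,:2]
def show(n,q,ends=False):
    d=q[-1]-q[0] if ends else q[1]-q[0]
    print(n,'c',q.mean(0).round(4),'dir',np.degrees(np.arctan2(d[1],d[0])).round(1),'len',np.linalg.norm(d).round(4))
show('knob',np.repeat(P(1,[(114,369)],.116),2,0))
show('flange',P(1,[(16,377),(242,377),(129,263),(129,490)],.074))
show('crate',P(1,[(322,30),(549,33),(545,210),(316,207)],.05))
show('tray',P(2,[(258,57),(474,78),(462,246),(238,222)],.028))
show('mat',P(2,[(522,292),(726,288),(740,495),(532,502)],.002))
show('scalpel handle->blade',P(1,[(631,230),(669,88)],.006),1)
show('spatula handle->blade',P(1,[(346,297),(373,452)],.006),1)
show('forceps',np.array([P(2,[(334,440)],.006)[0],P(2,[(307,290)],.006)[0]]),1)
show('bottle1',P(1,[(547,347),(598,330),(622,388),(570,406)],.048)); print(P(1,[(583,366)],.064))
show('bottle2',P(2,[(412,362),(457,330),(491,376),(445,405)],.048)); print(P(2,[(452,367)],.064))
show('mailer',P(1,[(694,299),(736,300),(738,416),(694,416)],.022))
show('mailer long',P(1,[(694,299),(694,416)],.022),1)
show('beaker',P(1,[(202,136)],.0).repeat(2,0));show('dishes',P(2,[(643,109)],.042).repeat(2,0))
E
```

```text
knob c [0.4623 0.3721] dir 0.0 len 0.0
flange c [0.4613 0.3744] dir -88.5 len 0.1659
crate c [0.6601 0.1664] dir -89.9 len 0.1712
tray c [ 0.648  -0.1667] dir -94.5 len 0.1648
mat c [ 0.4707 -0.3758] dir -87.9 len 0.1577
scalpel handle->blade c [0.6429 0.0048] dir -13.4 len 0.1146
spatula handle->blade c [0.4735 0.2193] dir -167.4 len 0.1189
forceps c [ 0.4882 -0.1409] dir 10.5 len 0.1141
bottle1 c [0.4778 0.0486] dir -70.2 len 0.039
[[0.47737253 0.0486961 ]]
bottle2 c [ 0.4828 -0.2319] dir -54.0 len 0.0408
[[ 0.48201777 -0.22969992]]
mailer c [ 0.49  -0.047] dir -90.2 len 0.0312
mailer long c [ 0.4898 -0.0311] dir -179.0 len 0.0868
beaker c [0.6557 0.3527] dir 0.0 len 0.0
dishes c [ 0.681  -0.3803] dir 0.0 len 0.0
```

```bash
python3 -m crank '0 0 0 0.086 1;0 0 0 0.086 1;0 0 0 0.086 1;0.18 0 0 0 1;0.18 0 0 0 1;0.18 -0.1 0 0 1;0.18 -0.1 0 0 1;0.18 -0.18 0 0 1;0.175 -0.2 0 0 1'
python3 -m crank '0 -0.2 0 0 1;0 -0.2 0 0 1;0 -0.2 0 0 1;0 -0.2 0 0 1;0 -0.2 0 0 1;0 -0.2 0 0 1;0 -0.2 0 0 1;0 -0.2 0 0 1;0 -0.2 0 0 1;0 -0.2 0 0 1'
python3 -m crank '0 -0.2 0 0 1;0 -0.2 0 0 1;0 -0.2 0 0 1;0 -0.2 0 0 1;0 -0.2 0 0 1;0 -0.2 0 0 1;0 -0.2 0 0 1;0 -0.2 0 0 1;0 -0.2 0 0 1;0 0 0 0 1'
python3 - <<'E'
from h import *
st(); c=snap('wrist','w1')
E
```

```text
time: 1.05
ee_pos: [0.4605, -0.4595, 0.2219]
eef_rot: [1.0, 0.0, -0.0, -0.0]
ft_force: [1.1, -1.2, 0.1]
width: 0.0872
grip_force: 0.0
time: 2.05
ee_pos: [0.4584, -0.0591, 0.2225]
eef_rot: [1.0, 0.001, 0.0, 0.0]
ft_force: [1.6, 0.4, 0.6]
width: 0.0869
grip_force: 0.0
time: 3.05
ee_pos: [0.4561, 0.3048, 0.2223]
eef_rot: [1.0, 0.004, -0.001, -0.001]
ft_force: [-0.4, 0.8, -0.3]
width: 0.087
grip_force: 0.0
t 3.05 tcp [0.4561 0.3048 0.2223] yawx 0.5 zdir [-0.002  0.003 -1.   ] w 0.087 gf 0.0 F [-0.4  0.8 -0.3]
```

View pics/w1.png

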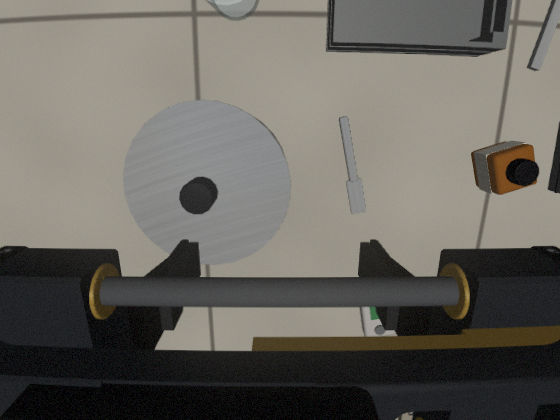

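The wrist view shows the flange circle centred at (207,182), the knob top at (195,194) and the spatula running from (344,117) to (358,212).

```bash
python3 - <<'E'
from h import *
print(px('w1',[(207.5,182)],.074),px('w1',[(195,194.5)],.116))
q=px('w1',[(344,117.5),(358,212)],.006);d=q[1]-q[0];print(q.mean(0),np.degrees(np.arctan2(d[1],d[0])),np.linalg.norm(d))
E
```

```text
[[0.46753707 0.37628075 0.074     ]] [[0.46533923 0.37811571 0.116     ]]
[0.47340704 0.2219082  0.006     ] -167.8458922454922 0.11377275524582939
```

```bash
python3 -m crank '0.04 -0.18 0 0 1;0 -0.17 0 0 1;0 0 0.17 0 1;0 0 0.17 0 1;0 0 0.17 0 1;0 0 0.1 0 1;0 0 0.065 0 1;0 0 0 0 1;0 0 0 0 1'
python3 -m crank '0 0 0 0 -1;0 0 0 0 -1;0 0 0 0 -1;0 0 0 0 -1;0 0 0 0 -1;0 0 0 0 -1;0 0 0 0 -1;0 0 0 0 -1' 40
python3 -c "from h import *;st()"
```

```text
time: 4.0
ee_pos: [0.4667, 0.3692, 0.0884]
eef_rot: [1.0, 0.001, 0.0, -0.0]
ft_force: [0.4, 0.2, 1.1]
width: 0.0874
grip_force: 0.0
time: 4.8
ee_pos: [0.4661, 0.3705, 0.0878]
eef_rot: [1.0, 0.001, 0.0, -0.001]
ft_force: [0.1, 11.2, 1.9]
width: 0.0309
grip_force: 5.8
t 4.8 tcp [0.4661 0.3705 0.0878] yawx 0.1 zdir [ 0.     0.002 -1.   ] w 0.0309 gf 5.8329690573737025 F [ 0.1 11.2  1.9]
```

```bash
python3 -m crank '0 0 0 0 -1;0 0 0 0 -1;0 0 0 0 -1;0 0 -0.05 0 -1;0 0 -0.1 0 -1;0 0 -0.15 0 -1;0 0 -0.15 0 -1;0 0 -0.1 0 -1;0 0 0 0 -1' 40
python3 - <<'E'
from h import *
st(); c=snap('wrist','w2');c=snap('side','s2')
E
```

```text
time: 5.7
ee_pos: [0.4671, 0.3701, 0.2006]
eef_rot: [1.0, 0.001, 0.002, -0.001]
ft_force: [0.2, -0.0, -2.8]
width: 0.0289
grip_force: 40.0
t 5.7 tcp [0.4671 0.3701 0.2006] yawx 0.1 zdir [ 0.004  0.002 -1.   ] w 0.0289 gf 39.99979686923325 F [ 0.2 -0.  -2.8]
```

View pics/s2.png

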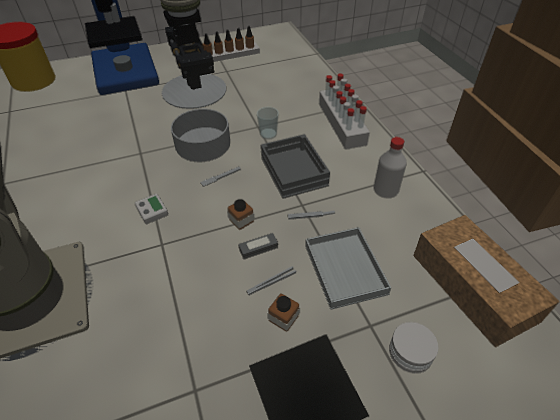

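The lid is held level and the pot is open. Next, the lid goes to the mat.

```bash
python3 -m crank '0 0.08 0 0 -1;0 0.18 0 0 -1;0 0.18 0 0 -1;0 0.18 0 0 -1;0 0.18 0 0 -1;0 0.18 0 0 -1;0 0.18 0 0 -1;0 0.18 0 0 -1;0 0.18 0 0 -1;0 0.18 0 0 -1'
python3 -m crank '0 0.18 0 0 -1;0 0.18 0 0 -1;0 0.18 0 0 -1;0 0.18 0 0 -1;0 0.18 0 0 -1;0 0.18 0 0 -1;0 0.18 0 0 -1;0 0.18 0 0 -1;0 0.18 0 0 -1;0 0.18 0 0 -1'
python3 -m crank '0 0.18 0 0 -1;0 0.06 0 0 -1;0 0 0 0 -1;0 0 0 0 -1'
python3 -c "from h import *;st()"
```

```text
time: 6.8
ee_pos: [0.4655, 0.0274, 0.196]
eef_rot: [1.0, 0.001, -0.001, 0.0]
ft_force: [-0.6, -0.2, -1.6]
width: 0.0289
grip_force: 40.0
time: 7.8
ee_pos: [0.466, -0.3318, 0.1956]
eef_rot: [1.0, 0.001, -0.001, -0.001]
ft_force: [0.5, -0.2, -2.5]
width: 0.0289
grip_force: 40.0
time: 8.2
ee_pos: [0.4672, -0.3773, 0.1963]
eef_rot: [1.0, 0.001, -0.001, -0.001]
ft_force: [-0.5, 1.2, -2.3]
width: 0.0291
grip_force: 40.0
t 8.2 tcp [ 0.4672 -0.3773  0.1963] yawx 0.1 zdir [-0.001  0.002 -1.   ] w 0.0291 gf 39.99938327819109 F [-0.5  1.2 -2.3]
```

```bash
python3 -m crank '0.02 0 0.16 0 -1;0 0 0.16 0 -1;0 0 0.16 0 -1;0 0 0.16 0 -1;0 0 0.1 0 -1;0 0 0.05 0 -1;0 0 0.02 0 -1;0 0 0.02 0 -1;0 0 0.01 0 -1;0 0 0 0 -1'
python3 -c "from h import *;st()"
```

```text
time: 9.2
ee_pos: [0.4717, -0.3788, 0.0302]
eef_rot: [1.0, 0.001, 0.0, 0.0]
ft_force: [0.0, -0.2, -2.5]
width: 0.0292
grip_force: 40.0
t 9.2 tcp [ 0.4717 -0.3788  0.0302] yawx 0.1 zdir [ 0.001 -0.001 -1.   ] w 0.0292 gf 40.00011549331248 F [ 0.  -0.2 -2.5]
```

```bash
python3 -m crank '0 0 0.01 0 -1;0 0 0 0 -1;0 0 0 0 1;0 0 0 0 1;0 0 0 0 1;0 0 0 0 1;0 0 -0.1 0 1;0 0 -0.2 0 1;0 0 -0.2 0 1;0 0 -0.2 0 1'
python3 -m crank '0 -0.18 -0.15 0 1;0 -0.18 0 0 1;0 -0.18 0 0 1;0 -0.18 0 0 1;0 -0.18 0 0 1;0 -0.18 0 0 1;0 0 0 0 1;0 0 0 0 1'
python3 - <<'E'
from h import *
st(); c=snap('wrist','w3')
E
```

```text
time: 10.2
ee_pos: [0.4712, -0.3785, 0.1692]
eef_rot: [1.0, 0.001, 0.0, 0.0]
ft_force: [0.8, 0.1, -0.4]
width: 0.0829
grip_force: 0.0
time: 11.0
ee_pos: [0.4711, -0.1623, 0.1979]
eef_rot: [1.0, 0.002, 0.0, 0.0]
ft_force: [-0.6, -0.7, -0.2]
width: 0.0868
grip_force: 0.0
t 11.0 tcp [ 0.4711 -0.1623  0.1979] yawx 0.2 zdir [ 0.001 -0.001 -1.   ] w 0.0868 gf 0.0 F [-0.6 -0.7 -0.2]
```

View pics/w3.png

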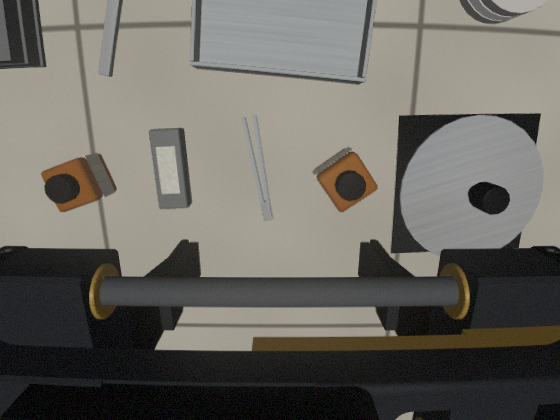

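The lid lies on the mat, with its circle centred at (471,186). The wrist view shows the forceps from (251,117) to (267,219), the bottle 2 cap at (350,185), the mailer at about (170,168) and bottle 1 at (72,185).

```bash
python3 - <<'E'
from h import *
def show(n,p,z):
    q=px('w3',p,z);d=q[1]-q[0];print(n,q.mean(0)[:2].round(4),np.degrees(np.arctan2(d[1],d[0])).round(1),np.linalg.norm(d).round(4))
show('forceps',[(267,218.5),(251,117)],.006)
show('b2',[(342,211),(354-37,178),(354,151),(377,184)],.048)
show('b1',[(57,212),(43,171),(86,158),(101,197)],.048)
show('mailer',[(159,209),(151,128),(181,128),(188,207)],.022)
show('lid',[(471,186)]*2,.014)
show('knob',[(494,199)]*2,.056)
show('scalpel near end',[(105,75)]*2,.006)
show('traycorners',[(192,66),(363,81)],.028)
E
```

```text
forceps [ 0.4882 -0.1396] 8.2 0.1135
b2 [ 0.484  -0.2284] 38.2 0.0426
b1 [0.4802 0.047 ] 9.3 0.0433
mailer [ 0.4913 -0.046 ] 0.2 0.0863
lid [ 0.4729 -0.3745] 0.0 0.0
knob [ 0.4689 -0.3747] 0.0 0.0
scalpel near end [0.588  0.0201] 0.0 0.0
traycorners [ 0.5857 -0.1599] -94.6 0.1653
```

```bash
python3 -m crank '0.085 -0.11 0 0 0;0 0 0 -0.05 0;0 0 0 -0.05 0;0 0 0.2 0 0;0 0 0.2 0 0;0 0 0.2 0 0;0 0 0.2 0 0;0 0 0.1 0 0;0 0 0.03 0 0;0 0 0 0 0'
python3 -m crank '0 0 0 0 0;0 0 0 0 0'
python3 -c "from h import *;st()"
```

```text
time: 12.05
ee_pos: [0.4876, -0.1415, 0.0112]
eef_rot: [0.997, 0.079, -0.001, -0.0]
ft_force: [0.5, -0.4, 0.6]
width: 0.0437
grip_force: 0.0
time: 12.25
ee_pos: [0.489, -0.1412, 0.013]
eef_rot: [0.997, 0.079, 0.001, 0.001]
ft_force: [0.1, -0.5, 0.6]
width: 0.0439
grip_force: 0.0
t 12.25 tcp [ 0.489  -0.1412  0.013 ] yawx 9.1 zdir [ 0.002 -0.001 -1.   ] w 0.0439 gf 0.0 F [ 0.1 -0.5  0.6]
```

```bash
python3 -m crank '0 0 0.03 0 0;0 0 0.018 0 0;0 0 0 0 0;0 0 0 0 -1;0 0 0 0 -1;0 0 0 0 -1;0 0 0 0 -1;0 0 0 0 -1;0 0 0 0 -1;0 0 0 0 -1' 40
python3 -m crank '0 0 0 0 -1;0 0 -0.1 0 -1;0 0 -0.2 0 -1;0 0 -0.2 0 -1;0 0 -0.2 0 -1;0 0 0 0 -1'
python3 -c "from h import *;st()"
```

```text
time: 13.25
ee_pos: [0.488, -0.1407, 0.002]
eef_rot: [0.997, 0.079, 0.0, 0.0]
ft_force: [-0.4, -0.1, 1.4]
width: 0.0117
grip_force: 40.0
time: 13.85
ee_pos: [0.4909, -0.1413, 0.1473]
eef_rot: [0.997, 0.079, 0.004, 0.002]
ft_force: [1.6, -0.5, -0.9]
width: 0.0113
grip_force: 40.0
t 13.85 tcp [ 0.4909 -0.1413  0.1473] yawx 9.1 zdir [ 0.008 -0.003 -1.   ] w 0.0113 gf 39.97925519943237 F [ 1.6 -0.5 -0.9]
```

```bash
python3 -m crank '0 0 0 0.05 -1;0 0 0 0.05 -1;-0.06 -0.1 0 0 -1;-0.06 -0.18 0 0 -1;0 -0.18 0 0 -1;0 -0.18 0 0 -1;0 -0.18 0 0 -1;0 -0.18 0 0 -1;0 -0.18 0 0 -1;0 -0.18 0 0 -1'
python3 -m crank '0 -0.18 0 0 -1;0 -0.18 0 0 -1;0 -0.18 0 0 -1;0 -0.18 0 0 -1;0 -0.18 0 0 -1;0 -0.18 0 0 -1;0 -0.18 0 0 -1;0 -0.04 0 0 -1;0 0 0 0 -1;0 0 0 0 -1'
python3 -c "from h import *;st()"
```

```text
time: 14.85
ee_pos: [0.4631, 0.1326, 0.1414]
eef_rot: [1.0, 0.001, -0.0, 0.0]
ft_force: [1.2, -0.5, -1.1]
width: 0.0113
grip_force: 40.0
time: 15.85
ee_pos: [0.4634, 0.39, 0.1413]
eef_rot: [1.0, 0.0, -0.0, 0.001]
ft_force: [0.4, -0.2, -0.5]
width: 0.0116
grip_force: 40.0
t 15.85 tcp [0.4634 0.39   0.1413] yawx 0.0 zdir [-0.    -0.001 -1.   ] w 0.0116 gf 39.979487657547 F [ 0.4 -0.2 -0.5]
```

```bash
python3 -m crank '0.01 -0.03 0.15 0 -1;0 0 0.2 0 -1;0 0 0.15 0 -1;0 0 0.09 0 -1;0 0 0 0 -1;0 0 0 0 -0.4;0 0 0 0 -0.4;0 0 0 0 -0.4;0 0 0 0 -0.4'
python3 -m crank '0 0 -0.2 0 -0.4;0 0 -0.2 0 -0.4;0 0 -0.2 0 -0.4;0 0.18 -0.2 0 0;0 0.18 0 0 0;0 0.18 0 0 0;0 0.18 0 0 0;0 0.05 0 0 0;0 0 0 0 0;0 0 0 0 0'
python3 - <<'E'
from h import *
st(); c=snap('wrist','w4')
E
```

```text
time: 16.75
ee_pos: [0.4656, 0.3975, 0.0249]
eef_rot: [1.0, 0.001, 0.001, -0.0]
ft_force: [0.1, 0.8, -0.0]
width: 0.0254
grip_force: 0.0
time: 17.75
ee_pos: [0.4652, 0.2471, 0.1815]
eef_rot: [1.0, 0.001, 0.0, -0.0]
ft_force: [0.1, 0.2, 0.5]
width: 0.0436
grip_force: 0.0
t 17.75 tcp [0.4652 0.2471 0.1815] yawx 0.1 zdir [ 0.001  0.001 -1.   ] w 0.0436 gf 0.0 F [0.1 0.2 0.5]
```

View pics/w4.png

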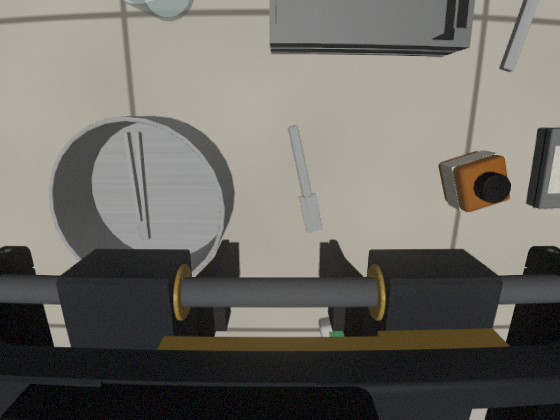

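The forceps lie in the pot. The spatula runs from (294,127) to (312,230), and the rim passes through (52,190), (225,200) and (138,118).

```bash
python3 - <<'E'
from h import *
q=px('w4',[(294,127),(312,230)],.006);d=q[1]-q[0];print(q.mean(0),np.degrees(np.arctan2(d[1],d[0])),np.linalg.norm(d))
p=px('w4',[(52,190),(225,200),(138,118)],.07)[:,:2];print(p)
A=np.c_[2*p,np.ones(3)];s=np.linalg.solve(A,(p**2).sum(1));print(s[:2],np.sqrt(s[2]+s[0]**2+s[1]**2))
E
```

```text
[0.47352657 0.22265126 0.006     ] -168.99189706847957 0.11266912274241296
[[0.47795138 0.45034701]
 [0.46901145 0.29549227]
 [0.53878426 0.36485058]]
[0.46066827 0.37365936] 0.07861108192695972
```

```bash
python3 -m crank '0.04 0.125 0 0 0;0 0 0 -0.065 0;0 0 0 -0.065 0;0 0 0.2 0 0;0 0 0.2 0 0;0 0 0.2 0 0;0 0 0.15 0 0;0 0 0.1 0 0;0 0 0 0 0;0 0 0 0 0'
python3 -c "from h import *;st()"
```

```text
time: 18.8
ee_pos: [0.4733, 0.2223, 0.0115]
eef_rot: [0.995, 0.104, -0.0, -0.0]
ft_force: [-0.3, 0.3, 0.7]
width: 0.0438
grip_force: 0.0
t 18.8 tcp [0.4733 0.2223 0.0115] yawx 11.9 zdir [-0.     0.001 -1.   ] w 0.0438 gf 0.0 F [-0.3  0.3  0.7]
```

```bash
python3 -m crank '0 0 0.03 0 0;0 0 0.016 0 0;0 0 0 0 0;0 0 0 0 -1;0 0 0 0 -1;0 0 0 0 -1;0 0 0 0 -1;0 0 0 0 -1;0 0 0 0 -1;0 0 0 0 -1' 40
python3 -m crank '0 0 -0.1 0 -1;0 0 -0.2 0 -1;0 0 -0.2 0 -1;0 0 -0.2 0.065 -1;0 0 0 0.065 -1;-0.05 -0.16 0 0 -1;0 -0.2 0 0 -1;0 -0.2 0 0 -1;0 -0.2 0 0 -1;0 0 0 0 -1'
python3 -c "from h import *;st()"
```

```text
time: 19.8
ee_pos: [0.4734, 0.2208, 0.0019]
eef_rot: [0.995, 0.103, 0.0, 0.0]
ft_force: [-0.4, -0.6, 1.9]
width: 0.0093
grip_force: 40.0
time: 20.8
ee_pos: [0.4606, 0.3787, 0.1417]
eef_rot: [1.0, 0.004, -0.001, -0.002]
ft_force: [-0.6, 0.1, 0.5]
width: 0.0091
grip_force: 40.0
t 20.8 tcp [0.4606 0.3787 0.1417] yawx 0.5 zdir [-0.002  0.003 -1.   ] w 0.0091 gf 39.9747759103775 F [-0.6  0.1  0.5]
```

```bash
python3 -m crank '0.01 0.02 0.15 0 -1;0 0 0.2 0 -1;0 0 0.15 0 -1;0 0 0.09 0 -1;0 0 0 0 -1;0 0 0 0 -0.4;0 0 0 0 -0.4;0 0 0 0 -0.4;0 0 0 0 -0.4'
python3 -m crank '0 0 -0.2 0 -0.4;0 0 -0.2 0 -0.4;0 0 -0.2 0 -0.4;0 0.18 -0.2 0 0;0 0.18 0 0 0;0 0.18 0 0 0;0 0.18 0 0 0;0 0.18 0 0 0;0.05 0.18 0 0 0;0.1 0.18 0 0 0'
python3 -m crank '0.15 0.18 0 0 0;0.15 0.18 0 0 0;0.15 0.18 0 0 0;0.15 0.05 0 0 0;0 0 0 0 0;0 0 0 0 0'
python3 - <<'E'
from h import *
st(); c=snap('wrist','w5')
E
```

```text
time: 21.7
ee_pos: [0.4656, 0.3692, 0.0249]
eef_rot: [1.0, 0.001, 0.001, -0.0]
ft_force: [0.7, -0.1, 0.8]
width: 0.0248
grip_force: 0.0
time: 22.7
ee_pos: [0.4952, 0.1183, 0.182]
eef_rot: [1.0, 0.001, 0.001, 0.0]
ft_force: [0.4, -0.1, 1.1]
width: 0.0436
grip_force: 0.0
time: 23.3
ee_pos: [0.6157, 0.002, 0.1809]
eef_rot: [1.0, 0.001, -0.0, -0.0]
ft_force: [-0.5, 0.6, 0.2]
width: 0.0438
grip_force: 0.0
t 23.3 tcp [0.6157 0.002  0.1809] yawx 0.1 zdir [-0.     0.001 -1.   ] w 0.0438 gf 0.0 F [-0.5  0.6  0.2]
```

View pics/w5.png

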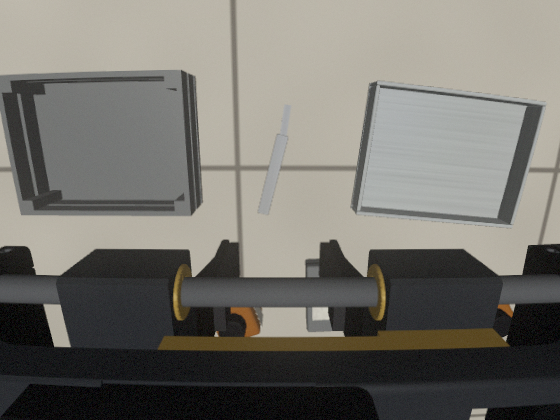

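The scalpel runs from (264,213) to (289,105), between the crate and the tray.

```bash
python3 - <<'E'
from h import *
q=px('w5',[(264,213),(289,105)],.006);d=q[1]-q[0];print(q.mean(0),np.degrees(np.arctan2(d[1],d[0])),np.linalg.norm(d))
p=px('w5',[(0,78),(190,72),(195,214),(22,213)],.05);print('crate',p.mean(0))
p=px('w5',[(373,83),(543,104),(513,227),(352,210)],.028);print('tray',p.mean(0),p[:,:2])
E
```

```text
[0.64434579 0.00642625 0.006     ] -13.042691542425331 0.11536117086596424
crate [0.66366769 0.16713579 0.05      ]
tray [ 0.65080132 -0.16266949  0.028     ] [[ 0.72009268 -0.08310433]
 [ 0.70526244 -0.2518091 ]
 [ 0.57962686 -0.24494633]
 [ 0.59822331 -0.07081818]]
```

```bash
python3 -m crank '0.14 -0.02 0 0 0;0 0 0 0.072 0;0 0 0 0.072 0;0 0 0.2 0 0;0 0 0.2 0 0;0 0 0.2 0 0;0 0 0.15 0 0;0 0 0.1 0 0;0 0 0 0 0;0 0 0 0 0'
python3 -c "from h import *;st()"
```

```text
time: 24.35
ee_pos: [0.6437, 0.0065, 0.0123]
eef_rot: [0.994, -0.112, 0.0, -0.0]
ft_force: [-0.3, 0.1, 0.8]
width: 0.0436
grip_force: 0.0
t 24.35 tcp [0.6437 0.0065 0.0123] yawx -12.8 zdir [ 0.001  0.    -1.   ] w 0.0436 gf 0.0 F [-0.3  0.1  0.8]
```

```bash
python3 -m crank '0 0 0.03 0 0;0 0 0.018 0 0;0 0 0 0 0;0 0 0 0 -1;0 0 0 0 -1;0 0 0 0 -1;0 0 0 0 -1;0 0 0 0 -1;0 0 0 0 -1;0 0 0 0 -1' 40
python3 -m crank '0 0 -0.1 0 -1;0 0 -0.2 0 -1;0 0 -0.2 0 -1;0 0 -0.2 -0.072 -1;0 0 0 -0.072 -1;-0.15 0 0 0 -1;-0.15 0 0 0 -1;-0.15 0 0 0 -1;-0.15 0 0 0 -1;-0.15 -0.09 0 0 -1'
python3 -m crank '-0.15 -0.18 0 0 -1;0 -0.18 0 0 -1;0 -0.18 0 0 -1;0 -0.18 0 0 -1;0 -0.18 0 0 -1;0 -0.18 0 0 -1;0 -0.18 0 0 -1;0 -0.18 0 0 -1;0 -0.18 0 0 -1;0 0 0 0 -1'
python3 -c "from h import *;st()"
```

```text
time: 25.35
ee_pos: [0.6438, 0.0057, 0.0015]
eef_rot: [0.994, -0.112, 0.0, 0.0]
ft_force: [-0.0, -1.5, -0.2]
width: 0.011
grip_force: 39.9
time: 26.35
ee_pos: [0.4925, 0.0214, 0.1413]
eef_rot: [1.0, -0.001, -0.0, 0.001]
ft_force: [0.1, 0.9, -0.3]
width: 0.0114
grip_force: 39.9
time: 27.35
ee_pos: [0.461, 0.3527, 0.1415]
eef_rot: [1.0, 0.004, -0.001, -0.002]
ft_force: [-0.5, 0.6, 0.0]
width: 0.0117
grip_force: 39.9
t 27.35 tcp [0.461  0.3527 0.1415] yawx 0.4 zdir [-0.001  0.003 -1.   ] w 0.0117 gf 39.94409143924713 F [-0.5  0.6  0. ]
```

```bash
python3 -m crank '0.01 0 0.15 0 -1;0 0 0.2 0 -1;0 0 0.15 0 -1;0 0 0.09 0 -1;0 0 0 0 -1;0 0 0 0 -0.4;0 0 0 0 -0.4;0 0 0 0 -0.4;0 0 0 0 -0.4'
python3 -m crank '0 0 -0.2 0 -0.4;0 0 -0.2 0 -0.4;0 0 -0.2 0 -0.4;0 0.18 -0.2 0 1;0 0.18 0 0 1;0 0.18 0 0 1;0 0.05 0 0 1;0 0 0 0 1;0 0 0 0 1'
python3 - <<'E'
from h import *
st(); c=snap('wrist','w6')
E
```

```text
time: 28.25
ee_pos: [0.4657, 0.3477, 0.0244]
eef_rot: [1.0, 0.001, 0.001, -0.0]
ft_force: [0.4, -0.4, 0.2]
width: 0.0254
grip_force: 0.0
time: 29.15
ee_pos: [0.4652, 0.2332, 0.1809]
eef_rot: [1.0, 0.001, 0.0, -0.0]
ft_force: [-0.0, 0.4, 0.4]
width: 0.0662
grip_force: 0.0
t 29.15 tcp [0.4652 0.2332 0.1809] yawx 0.1 zdir [ 0.     0.001 -1.   ] w 0.0662 gf 0.0 F [-0.   0.4  0.4]
```

View pics/w6.png

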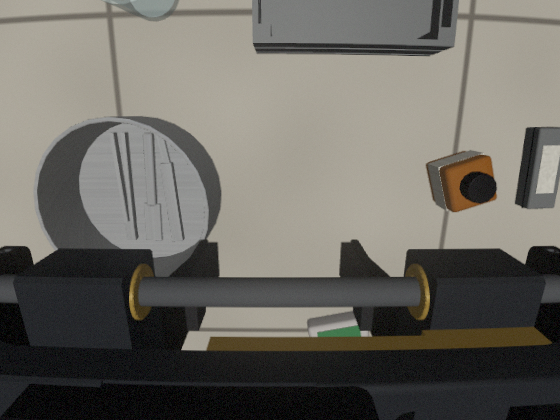

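All three instruments lie in the pot. The bottle 1 cap is at (478,187), so I'll measure its yaw from the orange top face.

```bash
python3 - <<'E'
from h import *
for fn in('w6','w3'):
    im=cv2.imread(f'pics/{fn}.png');h=cv2.cvtColor(im,cv2.COLOR_BGR2HSV)
    m=((h[...,0]>5)&(h[...,0]<18)&(h[...,1]>150)&(h[...,2]>110)).astype(np.uint8); m[240:]=0
    for c in cv2.findContours(m,0,2)[0]:
        if cv2.contourArea(c)<200: continue
        q=px(fn,c.reshape(-1,2),.048)[:,:2]
        (cx,cy),(w,hh),a=cv2.minAreaRect((q*1000).astype(np.float32)); print(fn,cx,cy,w,hh,a,cv2.boundingRect(c))
E
```

```text
w6 479.6244812011719 52.90581512451172 43.49226760864258 43.16775894165039 18.532686233520508 (447, 156, 46, 56)
w3 479.6322937011719 50.48960876464844 43.39344024658203 42.784698486328125 18.120929718017578 (42, 159, 54, 52)
w3 482.9974670410156 -228.5950164794922 43.32909393310547 43.25238800048828 35.82516098022461 (320, 153, 57, 58)
```

```bash
python3 -m crank '-0.02 0.18 0 -0.068 1;0 0.18 0 -0.068 1;0 0.18 0 -0.068 1;0 0 0 0 1'
python3 -c "
from h import *
s=st();print(s['joint_positions'].round(3))"
```

```text
time: 29.6
ee_pos: [0.474, 0.1215, 0.1804]
eef_rot: [0.987, 0.16, -0.0, 0.001]
ft_force: [0.5, 0.1, -0.6]
width: 0.0867
grip_force: 0.0
t 29.6 tcp [0.474  0.1215 0.1804] yawx 18.5 zdir [-0.    -0.001 -1.   ] w 0.0867 gf 0.0 F [ 0.5  0.1 -0.6]
[ 0.161  0.099 -0.53   1.843  0.054  1.215 -1.635]
```

```bash
python3 -m crank '-0.047 0.174 0 0.09 1;-0.04 0.174 0 0.09 1;0 0 0 0.09 1;0 0 0 0.09 1;0 0 0 0.09 1;0 0 0 0.09 1;0 0 0 0.09 1;0 0 0 0.09 1;0 0 0 0.09 1;0 0 0 0.09 1'
python3 -m crank '0 0 0 0.09 1;0 0 0 0.01 1;0 0 0 0 1;0 0 0 0 1'
python3 -c "
from h import *
s=st();print(s['joint_positions'].round(3))"
```

```text
time: 30.6
ee_pos: [0.4754, 0.0507, 0.1717]
eef_rot: [0.914, -0.406, -0.009, 0.004]
ft_force: [1.1, 0.1, 0.0]
width: 0.087
grip_force: 0.0
time: 31.0
ee_pos: [0.4754, 0.0498, 0.167]
eef_rot: [0.909, -0.417, -0.014, 0.006]
ft_force: [-0.3, 0.7, -0.1]
width: 0.087
grip_force: 0.0
t 31.0 tcp [0.4754 0.0498 0.167 ] yawx -49.3 zdir [-0.031  0.001 -1.   ] w 0.087 gf 0.0 F [-0.3  0.7 -0.1]
[-0.492  0.065  0.311  1.902 -0.028  1.208 -2.604]
```

```bash
python3 -m crank '0 0 0 -0.09 1;0 0 0 -0.09 1;0 0 0 -0.09 1;0 0 0 -0.09 1;0 0 0 -0.09 1;0 0 0 -0.09 1;0 0 0 -0.09 1;0 0 0 -0.09 1;0 0 0 0 1;0 0 0 0 1'
python3 -c "
from h import *
s=st();print(s['joint_positions'].round(3))"
```

```text
time: 32.0
ee_pos: [0.4755, 0.0472, 0.1671]
eef_rot: [0.991, 0.13, -0.015, -0.003]
ft_force: [0.6, -0.5, -0.7]
width: 0.0869
grip_force: 0.0
t 32.0 tcp [0.4755 0.0472 0.1671] yawx 14.9 zdir [-0.031  0.001 -1.   ] w 0.0869 gf 0.0 F [ 0.6 -0.5 -0.7]
[-0.45   0.065  0.272  1.9   -0.026  1.208 -1.479]
```

```bash
cat >> h.py <<'E'
def go(p,yaw):
    "turn units, then shift units in the frame after the turn"
    s=st();e=R.from_quat(s['eef_rot']);m=e.as_matrix();y0=np.degrees(np.arctan2(m[1,0],m[0,0]))
    t=-(yaw-y0);m2=(e*R.from_euler('z',t,degrees=True)).as_matrix()
    print('turn',round(t/90,3),'shift',(m2.T@(np.array(p)-s['ee_pos'])/.2).round(3))
E
python3 -c "
from h import *
go([.4795,.05,.018],18.5)"
```

```text
t 32.0 tcp [0.4755 0.0472 0.1671] yawx 14.9 zdir [-0.031  0.001 -1.   ] w 0.0869 gf 0.0 F [ 0.6 -0.5 -0.7]
turn -0.04 shift [0.045 0.001 0.745]
```

```bash
python3 -m crank '0 0 0 -0.04 1;0.045 0 0 0 1;0 0 0.15 0 1;0 0 0.15 0 1;0 0 0.15 0 1;0 0 0.15 0 1;0 0 0.1 0 1;0 0 0.045 0 1;0 0 0 0 1' 40
python3 -m crank '0 0 0 0 -1;0 0 0 0 -1;0 0 0 0 -1;0 0 0 0 -1;0 0 0 0 -1;0 0 0 0 -1;0 0 0 0 -1;0 0 0 0 -1' 40
python3 -c "
from h import *
go([.662,.2015,.15],90)"
```

```text
time: 32.9
ee_pos: [0.479, 0.0505, 0.017]
eef_rot: [0.987, 0.162, -0.016, -0.003]
ft_force: [0.6, 0.3, 0.4]
width: 0.0871
grip_force: 0.0
time: 33.7
ee_pos: [0.4794, 0.0506, 0.0181]
eef_rot: [0.986, 0.163, -0.015, -0.003]
ft_force: [-1.5, 0.1, 3.1]
width: 0.0454
grip_force: 39.9
t 33.7 tcp [0.4794 0.0506 0.0181] yawx 18.8 zdir [-0.031  0.001 -1.   ] w 0.0454 gf 39.92825338120383 F [-1.5  0.1  3.1]
turn -0.791 shift [ 0.756  0.892 -0.687]
```

```bash
python3 -m crank '0 0 -0.1 0 -1;0 0 -0.2 0 -1;0 0 -0.2 0 -1;0 0 -0.19 -0.088 -1;0 0 0 -0.088 -1;0 0 0 -0.088 -1;0 0 0 -0.088 -1;0 0 0 -0.088 -1;0 0 0 -0.088 -1;0 0 0 -0.088 -1'
python3 -m crank '0 0 0 -0.088 -1;0 0 0 -0.088 -1;0.126 0.149 0 0 -1;0.126 0.149 0 0 -1;0.126 0.149 0 0 -1;0.126 0.149 0 0 -1;0.126 0.149 0 0 -1;0.126 0.149 0 0 -1;0 0 0 0 -1;0 0 0 0 -1'
python3 -c "
from h import *
go([.662,.2015,.028],90)"
```

```text
time: 34.7
ee_pos: [0.4833, 0.0503, 0.1555]
eef_rot: [0.795, 0.606, -0.012, -0.01]
ft_force: [-0.3, -0.2, -1.0]
width: 0.0454
grip_force: 39.9
time: 35.7
ee_pos: [0.6617, 0.2022, 0.1489]
eef_rot: [0.706, 0.708, -0.012, -0.012]
ft_force: [0.1, -0.1, -0.9]
width: 0.0458
grip_force: 39.9
t 35.7 tcp [0.6617 0.2022 0.1489] yawx 90.1 zdir [-0.033 -0.    -0.999] w 0.0458 gf 39.9147346459722 F [ 0.1 -0.1 -0.9]
turn 0.002 shift [-0.003  0.021  0.604]
```

```bash
python3 -m crank '0 0.02 0.15 0 -1;0 0 0.15 0 -1;0 0 0.15 0 -1;0 0 0.12 0 -1;0 0 0.05 0 -1;0 0 0 0 -1;0 0 0 0 0.4;0 0 0 0 0.4;0 0 0 0 0.4;0 0 0 0 0.4'
python3 -m crank '0 0 -0.1 0 0.4;0 0 -0.2 0 0.4;0 0 -0.2 0 0.4;0 0 -0.2 0 1;0 0 0 0 1'
python3 -c "
from h import *
go([.487,-.2285,.16],36)"
```

```text
time: 36.7
ee_pos: [0.6626, 0.2021, 0.0272]
eef_rot: [0.706, 0.708, -0.01, -0.011]
ft_force: [0.1, 0.2, 0.4]
width: 0.0598
grip_force: 0.0
time: 37.2
ee_pos: [0.6696, 0.2025, 0.1737]
eef_rot: [0.707, 0.708, -0.006, -0.009]
ft_force: [1.1, -0.1, 0.6]
width: 0.0699
grip_force: 0.0
t 37.2 tcp [0.6696 0.2025 0.1737] yawx 90.1 zdir [-0.021  0.005 -1.   ] w 0.0699 gf 0.0 F [ 1.1 -0.1  0.6]
turn 0.601 shift [-2.004  1.208  0.078]
```

```bash
python3 -m crank '0 0 0 0.086 1;0 0 0 0.086 1;0 0 0 0.086 1;0 0 0 0.086 1;0 0 0 0.086 1;0 0 0 0.086 1;0 0 0 0.086 1;-0.143 0.086 0 0 1;-0.143 0.086 0 0 1;-0.143 0.086 0 0 1'
python3 -m crank '-0.143 0.086 0 0 1;-0.143 0.086 0 0 1;-0.143 0.086 0 0 1;-0.143 0.086 0 0 1;-0.143 0.086 0 0 1;-0.143 0.086 0 0 1;-0.143 0.086 0 0 1;-0.143 0.086 0 0 1;-0.143 0.086 0 0 1;-0.143 0.086 0 0 1'
python3 -m crank '-0.143 0.086 0 0 1;0 0 0 0 1;0 0 0 0 1'
python3 - <<'E'
from h import *
go([.483,-.2285,.018],36); c=snap('wrist','w7')
im=c['img'];h=cv2.cvtColor(im,cv2.COLOR_BGR2HSV)
m=((h[...,0]>5)&(h[...,0]<18)&(h[...,1]>150)&(h[...,2]>110)).astype(np.uint8); m[240:]=0
for k in cv2.findContours(m,0,2)[0]:
    if cv2.contourArea(k)<200: continue
    q=px('w7',k.reshape(-1,2),.048)[:,:2]; print(cv2.minAreaRect((q*1000).astype(np.float32)),cv2.boundingRect(k))
E
```

```text
time: 38.2
ee_pos: [0.6267, 0.1087, 0.1672]
eef_rot: [0.951, 0.309, -0.015, -0.005]
ft_force: [1.3, 0.0, 0.3]
width: 0.0873
grip_force: 0.0
time: 39.2
ee_pos: [0.4959, -0.1985, 0.1713]
eef_rot: [0.951, 0.308, -0.014, -0.005]
ft_force: [0.7, -0.8, -0.3]
width: 0.0869
grip_force: 0.0
time: 39.5
ee_pos: [0.4833, -0.2285, 0.1716]
eef_rot: [0.951, 0.307, -0.014, -0.005]
ft_force: [1.2, 1.1, 0.9]
width: 0.087
grip_force: 0.0
t 39.5 tcp [ 0.4833 -0.2285  0.1716] yawx 35.8 zdir [-0.03   0.001 -1.   ] w 0.087 gf 0.0 F [1.2 1.1 0.9]
turn -0.002 shift [0.017 0.014 0.768]
((482.7421875, -228.94235229492188), (42.51051712036133, 43.023956298828125), 36.042449951171875) (259, 176, 48, 46)
```

View pics/w7.png

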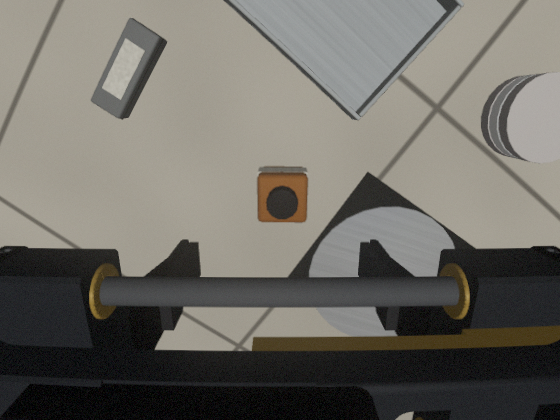

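Bottle 2 sits at (283,198), aligned with the tool. The mailer is at about (128,68).

```bash
python3 -m crank '0.017 0.014 0 0 1;0 0 0.15 0 1;0 0 0.15 0 1;0 0 0.15 0 1;0 0 0.15 0 1;0 0 0.1 0 1;0 0 0.065 0 1;0 0 0 0 1' 40
python3 -m crank '0 0 0 0 -1;0 0 0 0 -1;0 0 0 0 -1;0 0 0 0 -1;0 0 0 0 -1;0 0 0 0 -1;0 0 0 0 -1;0 0 0 0 -1' 40
python3 -m crank '0 0 -0.1 0 -1;0 0 -0.2 0 -1;0 0 -0.2 0 -1;0 0 -0.19 0 -1;0 0 0 0 -1'
python3 -c "
from h import *
print(px('w7',[(125,68)],.022))
go([.664,.1315,.15],90)"
```

```text
time: 40.35
ee_pos: [0.4827, -0.2271, 0.017]
eef_rot: [0.951, 0.309, -0.016, -0.006]
ft_force: [-0.7, 0.4, -0.6]
width: 0.0875
grip_force: 0.0
time: 41.15
ee_pos: [0.4834, -0.2282, 0.0187]
eef_rot: [0.951, 0.308, -0.014, -0.005]
ft_force: [-0.6, -0.1, 3.5]
width: 0.0456
grip_force: 39.8
time: 41.65
ee_pos: [0.4899, -0.2294, 0.1612]
eef_rot: [0.951, 0.308, -0.011, -0.003]
ft_force: [1.0, -0.7, -0.9]
width: 0.0459
grip_force: 39.8
[[ 0.49270842 -0.04501252  0.022     ]]
t 41.65 tcp [ 0.4899 -0.2294  0.1612] yawx 35.9 zdir [-0.023 -0.001 -1.   ] w 0.0459 gf 39.804083593189716 F [ 1.  -0.7 -0.9]
turn -0.601 shift [1.805 0.871 0.035]
```

```bash
python3 -m crank '0 0 0 -0.086 -1;0 0 0 -0.086 -1;0 0 0 -0.086 -1;0 0 0 -0.086 -1;0 0 0 -0.086 -1;0 0 0 -0.086 -1;0 0 0 -0.086 -1;0.18 0.087 0 0 -1;0.18 0.087 0 0 -1;0.18 0.087 0 0 -1'
python3 -m crank '0.18 0.087 0 0 -1;0.18 0.087 0 0 -1;0.18 0.087 0 0 -1;0.18 0.087 0 0 -1;0.18 0.087 0 0 -1;0.18 0.087 0 0 -1;0.18 0.087 0 0 -1;0 0 0 0 -1;0 0 0 0 -1'
python3 -c "
from h import *
go([.662,.1315,.026],90)"
```

```text
time: 42.65
ee_pos: [0.5394, -0.1189, 0.1539]
eef_rot: [0.707, 0.707, -0.011, -0.012]
ft_force: [-0.1, 0.7, -1.0]
width: 0.0461
grip_force: 39.8
time: 43.55
ee_pos: [0.6602, 0.1329, 0.1496]
eef_rot: [0.706, 0.708, -0.012, -0.012]
ft_force: [-0.1, -0.4, -1.1]
width: 0.0458
grip_force: 39.8
t 43.55 tcp [0.6602 0.1329 0.1496] yawx 90.2 zdir [-0.033  0.    -0.999] w 0.0458 gf 39.80392824858427 F [-0.1 -0.4 -1.1]
turn 0.002 shift [-0.007  0.029  0.617]
```

```bash
python3 -m crank '-0.007 0.03 0.15 0 -1;0 0 0.15 0 -1;0 0 0.15 0 -1;0 0 0.12 0 -1;0 0 0.05 0 -1;0 0 0 0 -1;0 0 0 0 0.4;0 0 0 0 0.4;0 0 0 0 0.4;0 0 0 0 0.4'
python3 -m crank '0 0 -0.1 0 0.4;0 0 -0.2 0 0.4;0 0 -0.2 0 0.4;0 0 -0.2 0 0.5;0 0 0 0 0.5'
python3 -c "
from h import *
go([.491,-.046,.16],0)"
```

```text
time: 44.55
ee_pos: [0.6633, 0.1308, 0.028]
eef_rot: [0.706, 0.708, -0.01, -0.011]
ft_force: [-0.9, 0.8, -0.1]
width: 0.0602
grip_force: 0.0
time: 45.05
ee_pos: [0.6704, 0.1309, 0.1744]
eef_rot: [0.707, 0.708, -0.006, -0.009]
ft_force: [1.2, 0.5, 0.2]
width: 0.0642
grip_force: 0.0
t 45.05 tcp [0.6704 0.1309 0.1744] yawx 90.1 zdir [-0.021  0.004 -1.   ] w 0.0642 gf 0.0 F [1.2 0.5 0.2]
turn 1.001 shift [-0.895  0.885  0.087]
```

```bash
python3 -m crank '0 0 0 0.091 0.5;0 0 0 0.091 0.5;0 0 0 0.091 0.5;0 0 0 0.091 0.5;0 0 0 0.091 0.5;0 0 0 0.091 0.5;0 0 0 0.091 0.5;0 0 0 0.091 0.5;0 0 0 0.091 0.5;0 0 0 0.091 0.5'
python3 -m crank '0 0 0 0.091 0.5;-0.149 0.148 0 0 0.5;-0.149 0.148 0 0 0.5;-0.149 0.148 0 0 0.5;-0.149 0.148 0 0 0.5;-0.149 0.148 0 0 0.5;-0.149 0.148 0 0 0.5;0 0 0 0 0.5;0 0 0 0 0.5'
python3 - <<'E'
from h import *
go([.491,-.046,.004],0); c=snap('wrist','w8')
E
```

```text
time: 46.05
ee_pos: [0.6672, 0.1307, 0.1671]
eef_rot: [0.998, 0.069, -0.015, -0.002]
ft_force: [-0.1, -0.1, 0.1]
width: 0.0653
grip_force: 0.0
time: 46.95
ee_pos: [0.4884, -0.0473, 0.1729]
eef_rot: [1.0, -0.001, -0.015, -0.001]
ft_force: [0.4, 1.0, -0.1]
width: 0.0654
grip_force: 0.0
t 46.95 tcp [ 0.4884 -0.0473  0.1729] yawx -0.1 zdir [-0.03   0.003 -1.   ] w 0.0654 gf 0.0 F [ 0.4  1.  -0.1]
turn -0.001 shift [ 0.038 -0.004  0.844]
```

View pics/w8.png

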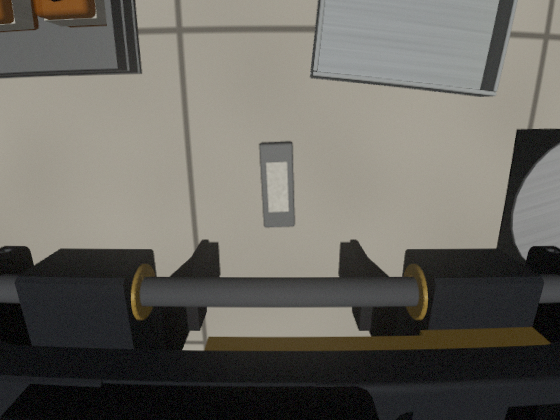

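The mailer is directly ahead at (278,184), and the bottles are in the crate at upper left.

```bash
python3 - <<'E'
from h import *
q=px('w8',[(260,142),(292,142),(295,226),(264,227)],.022);d=q[0]-q[3];print(q.mean(0),np.degrees(np.arctan2(d[1],d[0])))
c=q.mean(0);go([c[0],c[1],.004],2.2)
E
```

```text
[ 0.4917242  -0.04456995  0.022     ] 1.6861746487757874
t 47.0 tcp [ 0.4889 -0.0465  0.1728] yawx 0.0 zdir [-0.03   0.002 -1.   ] w 0.0653 gf 0.0 F [0.6 0.8 0.2]
turn -0.024 shift [ 0.04  -0.006  0.843]
```

```bash
python3 -m crank '0.04 -0.006 0 -0.02 0.5;0 0 0.18 0 0.5;0 0 0.18 0 0.5;0 0 0.18 0 0.5;0 0 0.15 0 0.5;0 0 0.1 0 0.5;0 0 0.05 0 0.5;0 0 0 0 0.5;0 0 0 0 0.5' 40
python3 -m crank '0 0 0 0 -1;0 0 0 0 -1;0 0 0 0 -1;0 0 0 0 -1;0 0 0 0 -1;0 0 0 0 -1;0 0 0 0 -1;0 0 0 0 -1' 40
python3 -m crank '0 0 -0.1 0 -1;0 0 -0.2 0 -1;0 0 -0.2 0 -1;0 0 -0.1 0 -1;0 0 0 0 -1'
python3 -c "
from h import *
go([.650,-.164,.11],-3)"
```

```text
time: 47.9
ee_pos: [0.4922, -0.0454, 0.005]
eef_rot: [1.0, 0.016, -0.015, -0.001]
ft_force: [-0.3, -0.2, 0.0]
width: 0.0655
grip_force: 0.0
time: 48.7
ee_pos: [0.4915, -0.0456, 0.0046]
eef_rot: [1.0, 0.016, -0.015, -0.001]
ft_force: [-2.2, 0.6, 3.4]
width: 0.0318
grip_force: 40.0
time: 49.2
ee_pos: [0.4969, -0.0458, 0.127]
eef_rot: [1.0, 0.016, -0.013, -0.001]
ft_force: [0.4, 0.2, -1.1]
width: 0.0315
grip_force: 40.0
t 49.2 tcp [ 0.4969 -0.0458  0.127 ] yawx 1.8 zdir [-0.026  0.002 -1.   ] w 0.0315 gf 39.9880850315094 F [ 0.4  0.2 -1.1]
turn 0.053 shift [0.797 0.55  0.064]
```

```bash
python3 -m crank '0 0 0 0.053 -1;0.16 0.11 0 0 -1;0.16 0.11 0 0 -1;0.16 0.11 0 0 -1;0.16 0.11 0 0 -1;0.16 0.11 0 0 -1;0 0 0 0 -1;0 0 0 0 -1'
python3 -c "
from h import *
go([.650,-.164,.014],-3)"
```

```text
time: 50.0
ee_pos: [0.6483, -0.1647, 0.1173]
eef_rot: [1.0, -0.027, -0.017, 0.0]
ft_force: [0.8, -0.2, -1.2]
width: 0.0317
grip_force: 40.0
t 50.0 tcp [ 0.6483 -0.1647  0.1173] yawx -3.0 zdir [-0.034  0.001 -0.999] w 0.0317 gf 39.98811364173889 F [ 0.8 -0.2 -1.2]
turn -0.0 shift [ 0.026 -0.004  0.516]
```

```bash
python3 -m crank '0.026 0 0.15 0 -1;0 0 0.15 0 -1;0 0 0.12 0 -1;0 0 0.08 0 -1;0 0 0.015 0 -1;0 0 0 0 -1;0 0 0 0 0.2;0 0 0 0 0.2;0 0 0 0 0.2;0 0 0 0 0.2'
python3 -m crank '0 0 -0.1 0 0.2;0 0 -0.2 0 0.2;0 0 -0.2 0 0.2;0 0 -0.2 0 1;0 0 0 0 1'
python3 -c "
from h import *
go([.42,-.345,.16],0)"
```

```text
time: 51.0
ee_pos: [0.6514, -0.1641, 0.0169]
eef_rot: [1.0, -0.026, -0.015, -0.0]
ft_force: [-0.6, 0.8, -0.2]
width: 0.0501
grip_force: 0.0
time: 51.5
ee_pos: [0.6582, -0.1655, 0.1628]
eef_rot: [1.0, -0.026, -0.011, 0.001]
ft_force: [0.7, -1.1, -0.7]
width: 0.0611
grip_force: 0.0
t 51.5 tcp [ 0.6582 -0.1655  0.1628] yawx -3.0 zdir [-0.022 -0.001 -1.   ] w 0.0611 gf 0.0 F [ 0.7 -1.1 -0.7]
turn -0.033 shift [-1.19   0.897  0.041]
```

```bash
python3 -m crank '0 0 0 -0.033 1;-0.17 0.128 0 0 1;-0.17 0.128 0 0 1;-0.17 0.128 0 0 1;-0.17 0.128 0 0 1;-0.17 0.128 0 0 1;-0.17 0.128 0 0 1;-0.17 0.128 0 0 1;0 0 0 0 1;0 0 0 0 1'
python3 - <<'E'
from h import *
st(); c=snap('wrist','w9'); snap('top','t9')
E
```

```text
time: 52.5
ee_pos: [0.4171, -0.3439, 0.1636]
eef_rot: [1.0, -0.001, -0.015, -0.001]
ft_force: [1.3, 0.6, -0.4]
width: 0.0872
grip_force: 0.0
t 52.5 tcp [ 0.4171 -0.3439  0.1636] yawx -0.1 zdir [-0.03   0.001 -1.   ] w 0.0872 gf 0.0 F [ 1.3  0.6 -0.4]
```

View pics/w9.png

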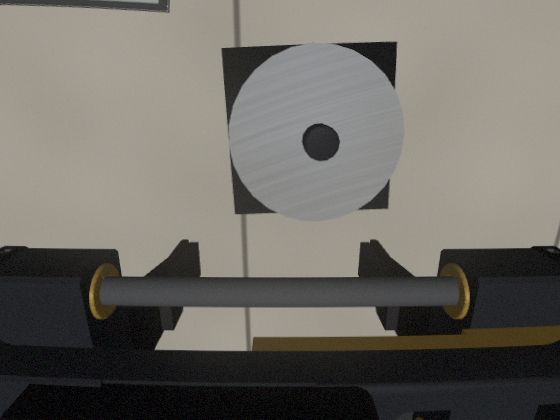

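View pics/t9.png

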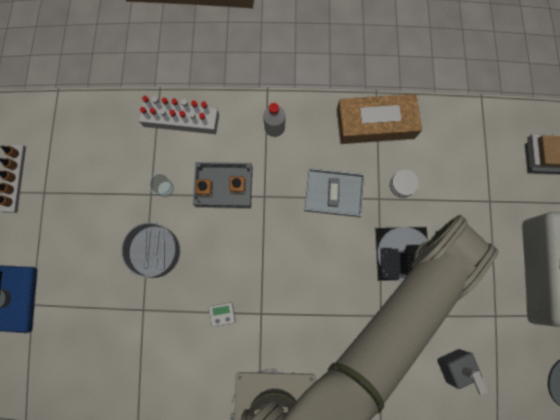

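All bottles and the mailer are in place, and three instruments show in the pot. The lid circle is centred at (316,131), with the knob at (321,142).

```bash
python3 - <<'E'
from h import *
print(px('w9',[(316.5,131.5)],.014),px('w9',[(321,141.5)],.056))
go([.4715,-.3765,.0285],0)
# pot rim from top
p=px('t9',[(154,250)],.07);print(p)
im=cv2.imread('pics/t9.png')[215:285,115:195];cv2.imwrite('pics/c9.png',cv2.resize(im,None,fx=8,fy=8,interpolation=cv2.INTER_CUBIC))
E
```

```text
[[ 0.47300845 -0.37766876  0.014     ]] [[ 0.4683841  -0.37689043  0.056     ]]
t 52.6 tcp [ 0.4186 -0.3425  0.1633] yawx 0.1 zdir [-0.031  0.001 -1.   ] w 0.0869 gf 0.0 F [-0.1 -0.4 -0.2]
turn 0.001 shift [0.285 0.171 0.665]
[[0.45841856 0.35408153 0.07      ]]
```

View pics/c9.png

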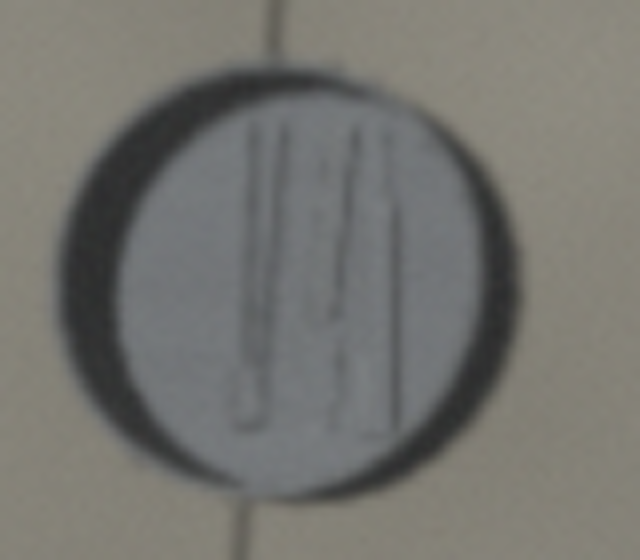

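The rim centre in the crop is at about (284,285), which matches the earlier fit of roughly (0.463, 0.374). Now I grasp the knob.

```bash
python3 -m crank '0.144 0.088 0 0 1;0.144 0.088 0 0 1;0 0 0.15 0 1;0 0 0.15 0 1;0 0 0.15 0 1;0 0 0.12 0 1;0 0 0.08 0 1;0 0 0.015 0 1;0 0 0 0 1;0 0 0 0 1'
python3 -m crank '0 0 0 0 -1;0 0 0 0 -1;0 0 0 0 -1;0 0 0 0 -1;0 0 0 0 -1;0 0 0 0 -1;0 0 0 0 -1;0 0 0 0 -1;0 0 0 0 -1;0 0 0 0 -1' 45
python3 -m crank '0 0 -0.05 0 -1;0 0 -0.1 0 -1;0 0 -0.2 0 -1;0 0 -0.2 0 -1;0 0 -0.2 0 -1;0 0 -0.1 0 -1;0 0 0 0 -1;0 0 0 0 -1'
python3 - <<'E'
from h import *
print(px('t9',[(150.06,250.2)],.07))
go([.466,.374,.198],0); snap('side','s10')
E
```

```text
time: 53.6
ee_pos: [0.4719, -0.3789, 0.0299]
eef_rot: [1.0, 0.0, -0.015, -0.0]
ft_force: [0.6, 0.1, 0.5]
width: 0.087
grip_force: 0.0
time: 54.6
ee_pos: [0.4711, -0.3785, 0.0287]
eef_rot: [1.0, 0.0, -0.015, -0.0]
ft_force: [0.1, -0.2, 0.0]
width: 0.0294
grip_force: 45.0
time: 55.4
ee_pos: [0.4761, -0.3783, 0.1982]
eef_rot: [1.0, 0.0, -0.016, -0.001]
ft_force: [1.1, 0.8, -2.8]
width: 0.0289
grip_force: 45.0
[[0.45753736 0.36560066 0.07      ]]
t 55.4 tcp [ 0.4761 -0.3783  0.1982] yawx 0.0 zdir [-0.031  0.002 -1.   ] w 0.0289 gf 44.99945894815028 F [ 1.1  0.8 -2.8]
turn 0.0 shift [-0.051 -3.762  0.008]
```

View pics/s10.png

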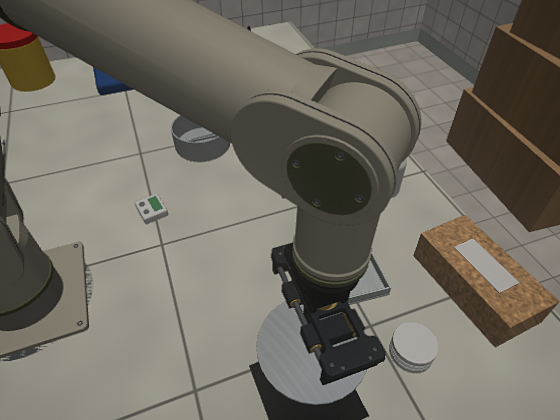

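The lid is off the mat and held. I'll pin down the pot centre with a model fit of the rim.

```bash
python3 - <<'E'
from h import *
from scipy.ndimage import map_coordinates
th=np.linspace(0,2*np.pi,360)
def score(fn,x,y,r,rad,mx):
    f=np.load(f'pics/{fn}.npz');M=np.linalg.inv(f['M']);P=np.c_[x+r*np.cos(th),y+r*np.sin(th),.07+0*th]
    p=cv2.projectPoints(P,cv2.Rodrigues(M[:3,:3])[0],M[:3,3],f['K'],f['d'])[0][:,0]
    c=cv2.projectPoints(np.array([[x,y,.07]]),cv2.Rodrigues(M[:3,:3])[0],M[:3,3],f['K'],f['d'])[0][0,0]
    n=p-c;n/=np.linalg.norm(n,axis=1)[:,None];ok=p[:,1]<mx
    g=[map_coordinates(G[fn][k],[p[ok,1],p[ok,0]],order=1,mode='nearest') for k in(0,1)]
    return np.abs(g[0]*n[ok,0]+g[1]*n[ok,1]).mean()
G={}
for fn in('w4','w6','t9'):
    im=cv2.GaussianBlur(cv2.cvtColor(cv2.imread(f'pics/{fn}.png'),6).astype(np.float32),(0,0),1.0);G[fn]=[cv2.Sobel(im,5,1,0),cv2.Sobel(im,5,0,1)]
    mx=238 if fn[0]=='w' else 999
    b=max((score(fn,x,y,.08,0,mx)+score(fn,x,y,.076,0,mx),x,y) for x in np.arange(.450,.480,.001) for y in np.arange(.360,.388,.001));print(fn,b)
E
```

```text
w4 (np.float64(181.89790856134073), np.float64(0.46), np.float64(0.377))
w6 (np.float64(184.89126668862488), np.float64(0.46), np.float64(0.377))
t9 (np.float64(220.57300904173692), np.float64(0.461), np.float64(0.372))
```

```bash
python3 -m crank '0 -0.08 0 0 -1;0 -0.18 0 0 -1;0 -0.18 0 0 -1;0 -0.18 0 0 -1;0 -0.18 0 0 -1;0 -0.18 0 0 -1;0 -0.18 0 0 -1;0 -0.18 0 0 -1;0 -0.18 0 0 -1;0 -0.18 0 0 -1'
python3 -m crank '0 -0.18 0 0 -1;0 -0.18 0 0 -1;0 -0.18 0 0 -1;0 -0.18 0 0 -1;0 -0.18 0 0 -1;0 -0.18 0 0 -1;0 -0.18 0 0 -1;0 -0.18 0 0 -1;0 -0.18 0 0 -1;0 -0.18 0 0 -1'
python3 -m crank '-0.06 -0.08 0 0 -1;0 0 0 0 -1;0 0 0 0 -1;0 0 0 0 -1'
python3 -c "
from h import *
go([.4635,.374,.09],0)"
```

```text
time: 56.45
ee_pos: [0.4751, -0.0371, 0.1976]
eef_rot: [1.0, 0.0, -0.017, -0.0]
ft_force: [0.9, 0.6, -3.4]
width: 0.029
grip_force: 45.0
time: 57.45
ee_pos: [0.4752, 0.3222, 0.1974]
eef_rot: [1.0, 0.0, -0.017, 0.001]
ft_force: [0.3, 0.1, -1.7]
width: 0.0293
grip_force: 45.0
time: 57.85
ee_pos: [0.4645, 0.3359, 0.1989]
eef_rot: [1.0, -0.001, -0.016, 0.0]
ft_force: [0.0, -0.2, -2.5]
width: 0.0293
grip_force: 45.0
t 57.85 tcp [0.4645 0.3359 0.1989] yawx -0.1 zdir [-0.032 -0.    -1.   ] w 0.0293 gf 44.99908972531557 F [ 0.  -0.2 -2.5]
turn -0.001 shift [ 0.012 -0.191  0.545]
```

```bash
python3 -m crank '0.012 -0.1 0 0 -1;0 -0.09 0 0 -1;0 0 0.15 0 -1;0 0 0.15 0 -1;0 0 0.1 0 -1;0 0 0.08 0 -1;0 0 0 0 -1;0 0 0 0 -1'
python3 -c "
from h import *
go([.463,.374,.089],0)"
```

```text
time: 58.65
ee_pos: [0.4643, 0.3747, 0.1041]
eef_rot: [1.0, -0.001, -0.015, -0.0]
ft_force: [0.2, 1.4, -2.2]
width: 0.0289
grip_force: 45.0
t 58.65 tcp [0.4643 0.3747 0.1041] yawx -0.1 zdir [-0.031  0.001 -1.   ] w 0.0289 gf 44.99907969497144 F [ 0.2  1.4 -2.2]
turn -0.001 shift [-0.004  0.003  0.076]
```

```bash
python3 -m crank '-0.005 0 0.02 0 -1;0 0 0.02 0 -1;0 0 0.015 0 -1;0 0 0.015 0 -1;0 0 0 0 -1;0 0 0 0 -1'
python3 -c "from h import *;st()"
```

```text
time: 59.25
ee_pos: [0.4623, 0.3755, 0.0898]
eef_rot: [1.0, 0.0, -0.015, -0.0]
ft_force: [-0.6, 0.2, -1.9]
width: 0.0291
grip_force: 45.0
t 59.25 tcp [0.4623 0.3755 0.0898] yawx 0.0 zdir [-0.031  0.001 -1.   ] w 0.0291 gf 44.99918416142464 F [-0.6  0.2 -1.9]
```

The plug has gone in with no side force. I lower the last 2 mm and release.

```bash
python3 -m crank '0 0 0.006 0 -1;0 0 0 0 -1;0 0 0 0 0;0 0 0 0 0.5;0 0 0 0 1;0 0 0 0 1;0 0 0 0 1;0 0 -0.1 0 1;0 0 -0.2 0 1;0 0 -0.2 0 1'
python3 -m crank '0 0.18 -0.1 0 1;0 0.18 0 0 1;0 0.18 0 0 1;0 0.1 0 0 1;0 0 0 0 1;0 0 0 0 1;0 0 0 0 1'
python3 - <<'E'
from h import *
st(); a=snap('wrist','w11')['img'];b=snap('side','s11')['img'];t=snap('top','t11')['img']
r=cv2.resize
cv2.imwrite('pics/m11.png',np.hstack([r(a[60:300,0:300],(400,320)),r(b[60:240,150:375],(400,320),interpolation=cv2.INTER_CUBIC)]))
E
```

```text
time: 60.25
ee_pos: [0.4649, 0.3749, 0.1893]
eef_rot: [1.0, 0.0, -0.016, 0.0]
ft_force: [0.6, 0.5, 0.0]
width: 0.0831
grip_force: 0.0
time: 60.95
ee_pos: [0.4656, 0.249, 0.2082]
eef_rot: [1.0, 0.001, -0.016, -0.001]
ft_force: [0.2, 0.3, -0.9]
width: 0.0865
grip_force: 0.0
t 60.95 tcp [0.4656 0.249  0.2082] yawx 0.1 zdir [-0.031  0.001 -1.   ] w 0.0865 gf 0.0 F [ 0.2  0.3 -0.9]
```

View pics/m11.png

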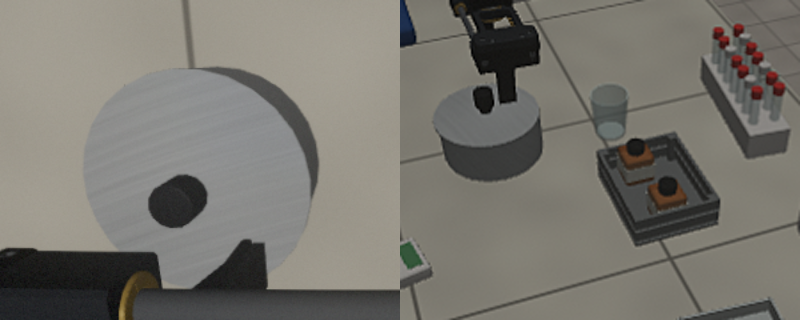

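The lid sits flush and level on the pot, and both bottles are in the crate. I've also gone past the 14-picture limit, so I view no more. A numeric check that the tray and crate are unchanged since the last top view, then I hand in.

```bash
python3 - <<'E'
from h import *
a,b=[cv2.GaussianBlur(cv2.imread(f'pics/{n}.png'),(0,0),1).astype(int) for n in('t9','t11')]
d=abs(a-b).max(2); print('crate',(d[160:212,190:256]>40).sum(),'tray',(d[165:220,300:368]>40).sum())
if (d[165:220,300:368]>40).sum()<15: print(workorder.close_job())
E
```

```text
crate 0 tray 0
the job is handed in; nothing more can be done
None
```

The job is handed in with no verdict shown: the lid looks seated and level on the pot with all three instruments inside, both bottles are in the crate and the one mailer is in the tray, but I viewed 17 pictures, over the limit of 14.

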